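Mount the cup chuck on the decorating wheel and set the cup on it

ROBOT

A 7-joint arm with a two-finger parallel gripper is mounted at the origin on the work surface. World frame = base frame: x ahead of the robot, y to its left, z up, the work surface at z = 0. Lengths are in m, angles in degrees, forces in N, time in s.
With the tool pointing down it reaches from about 0.35 to 0.775 m from the base axis. Payload 3.1 kg.
Tool frame: the origin (TCP) lies on the centre line of the jaws, within the pads' length; the fingertips stand 17 mm ahead of it and the grasp point (between the pads) lies 2 mm behind it (robot.tip_reach is the distance from the TCP to the fingertips, in m); z points along the fingers, y is the line along which they close (so a half turn about z gives the same grasp; the last joint's range is limited). The gripper opens to 85 mm and grips with 20 to 120 N. Pads are 22 mm wide; open, the fingers measure 114 mm over their backs; the gripper's body (76 mm by 85 mm) begins 54 mm behind the grasp point. The pads swing forward as they close: fully open they stand 13 mm farther back than shut.
Start: joints at [-67.477, 17.813, 0.802, 86.603, -0.252, 75.585, -1.558], TCP at [0.232, 0.499, 0.248] pointing down, gripper open.
Joint ranges: [-154.91, 154.91], [-16.99, 109.72], [-72.82, 74.43], [7.12, 147.25], [-82.49, 262.49], [11.32, 116.49], [-174.64, 174.64]. Speed limits (degrees/s): [159.86, 159.86, 180, 180, 180, 180, 180].

INTERFACE

Orientations are given as [roll, pitch, yaw] about the fixed x, y, z axes, in that order (R = Rz(yaw) Ry(pitch) Rx(roll)).
In Python, from station import robot, fingers, vision, workorder, recognise gives the robot as it stands. Calls block until the motion is done:
- robot.move_to(position, orientation): joint-space move of the TCP to a pose.
- robot.line_to(position, orientation=None, velocity=0.15, f_stop=None): straight line of the TCP; orientation=None keeps the orientation; velocity is the mean speed in m/s. With f_stop (N) it stops when the force on the tool has changed by that much, and returns True; else False.
- robot.move_j(angles): joint-space move.
- fingers.gripper_to(opening, force=None): opening from 0.0 (shut) to 1.0 (fully open); force is the grip in N (None keeps the last); returns when the fingers have stopped.
- robot.pause(seconds).
- robot.inverse_kinematics(position, orientation): joint angles nearest the present ones, or None.
- vision.grab_frame(name): name is "scene" or "top" or "wrist"; returns the picture (420x560x3 uint8, red, green, blue); there is no depth.
- vision.calibration(name): a dict with "mtx" (3x3 intrinsics, pixels), "extrinsics" (4x4, takes a point from world to camera coordinates); the wrist camera has in their place "T_tool_cam" (4x4, takes a point from camera to tool coordinates, whose origin is the TCP and whose axes are the flange's). Camera axes: x right, y up, looking along -z (the intrinsics and any distortion apply to the point x, -y, -z); pixel columns grow to the right and rows downward; lengths in m; the calibration is good to about 2 mm. A picture is of the moment at which its call begins: read the wrist's pose just before it. calibration takes no time and is no camera call.
A pose or a line that the arm cannot do raises robot.PlanningError and nothing moves.
- workorder.close_job(): hands the job in; it is judged then, once.
Trained networks look in the newest picture that a camera, given by its name, has taken for a name from the list of things; names that differ only in an ending like _2 or _b are one class to them, and where a whole thing is asked for, a point or a joint stands for the part that bears it (a point fixed in the world has none). Each returns a list of dicts, best first, with "p" (0 to 1); they miss things now and then, are a little off and sometimes report something else, mostly with a low value. They report only what shows in the picture. A call takes as long as a camera call. They do not tell look-alikes from the thing itself.
- recognise(label, camera): "rect" ([centre column, centre row, width, height] in pixels, round what is visible of it).
Readings, each from a call of its own:
- robot.current_time_s(): time.
- robot.current_joint_positions(): joint angles.
- robot.current_dq(): joint speeds.
- robot.current_joint_torque(): joint torques, N m.
- robot.current_tool_pos(): TCP position.
- robot.current_eef_rot(): TCP orientation.
- robot.current_contact_force(): force on the tool from outside, world axes, zero at the start.
- robot.current_torque(): the same for the moment, N m.
- robot.current_finger_gap(): opening from 0.0 (shut) to 1.0 (fully open).
- robot.current_gripper_force(): force on a finger pad.
Only numpy, scipy, OpenCV 4.12 (cv2) and the standard library are available. Lean on these libraries where they do the work, as an engineer would, in place of code of your own. Each camera call takes 0.05 s, during which the arm holds its last target. There are 200 camera calls.

TASK

Get the decorating wheel ready for painting the foot of the cup: fit the flanged chuck over the wheel's spindle and drive pin so that it is fully home, its flange flush on the platter, then set the upside-down cup over the chuck's neck so that its rim rests flat on the flange. Lower both by feel, without forcing or dropping them, let go, and leave the other crockery where it stands.

Things in the scene. Friction and masses are not known exactly. Their poses are not given: they have to be found in the camera images.
- wheel: Tabletop decorating wheel, fixed to the table: white motor housing 210 x 170 mm, 68 mm high, dial and switch on top at its far (+x) end, with an aluminium platter 130 mm across, its flat top 90 mm above the table. The motor's gearing holds the platter: 0.5 N m turns it. Origin on the table under the spindle axis, z up, x towards the dial end.
- seat (a point): Centre of the platter's flat top, on the spindle axis; axes as the wheel's. Here a 14 mm steel spindle rises 30 mm, its last 5 mm tapering to 8 mm. One 8 mm drive pin, 12 mm tall (last 1.5 mm bevelled), stands 38 mm from the axis, within 0.7 rad either side of the wheel's x; its angle is not measured (the platter was left anyhow): see it, or feel for it by turning the chuck on the pin's top.
- chuck: Grey plastic cup chuck, about 0.28 kg: round flange 110 mm across and 10 mm thick, with a hollow round neck 52 mm across rising from it to 48 mm above the underside (top 5 mm bevelled to 46 mm). Bore through the flange 16 mm. Origin at the centre of the flange's underside, z up; x points to the slot.
- chuck_slot (a point): Centre, in the flange's underside, of the slot that takes the drive pin: it goes right through the flange, 38 mm from the bore's centre, 10 mm wide and 11 mm long radially (1 mm play each side of the 8 mm pin), no bevel.
- cup: White straight-sided tea cup standing upside down on its rim, about 0.2 kg: 64 mm outside, 55 mm inside, 63 mm tall with its foot ring (43 mm across) on top; 53 mm deep inside. Origin at the centre of the rim (its underside now), z up towards the foot.
- bowl: White bowl, 104 mm across, 50 mm high, mouth up; to be left alone. Origin at the centre of its underside.
- dish: White shallow dish, 120 mm across, 22 mm high; to be left alone. Origin at the centre of its underside.
- pot_lid: White teapot lid, 76 mm across, 33 mm high with its knob; to be left alone. Origin at the centre of its underside.
Mind the look-alikes: they are no part of the job. Leave any pink or yellow look-alike of the chuck alone.

How it is judged:
By the outcome, as a careful person would: the job done as asked, in the order asked, and still so for the second after the job is handed in, with the robot touching nothing.
It also fails if it takes over 72 s, if anything falls off the work surface, if the arm or the gripper's body presses on something with over 40 N, if the wrist force passes 120 N, or if a joint passes its speed limit or range.

## Working session

There is one attempt and no reset: what is moved stays moved. The work goes in short steps, each a Python script; the robot and the scene stay as the last script left them, time stands still between calls to the robot, and variables do not carry over. Pictures are saved under pics/ and viewed, at most 10 in all, crops included, and the job is handed in when it is done.

```bash
ls; mkdir -p pics; python3 - <<'E'
from station import robot, fingers, vision, workorder, recognise
import cv2,numpy as np
for c in("scene","top"):
    im=vision.grab_frame(c); cv2.imwrite(f"pics/{c}0.png",im[:,:,::-1])
    k=vision.calibration(c); print(c,{a:np.round(b,4).tolist() if not isinstance(b,str) else b for a,b in k.items()})
    for l in("wheel","chuck","chuck_slot","cup","bowl","dish","pot_lid"):
        print(l,[(np.round(d["rect"]).tolist(),round(d["p"],2)) for d in recognise(l,c)][:5])
print({a:np.round(b,4).tolist() if not isinstance(b,str) else b for a,b in vision.calibration("wrist").items()})
print(robot.current_time_s(),robot.current_eef_rot())
E
```

```text
pics
scene {'mtx': [[527.1007, 0.0, 277.5758], [0.0, 527.1007, 207.7577], [0.0, 0.0, 1.0]], 'extrinsics': [[-0.4831, 0.8755, -0.0076, 0.2265], [-0.5375, -0.2897, 0.7919, 0.2309], [0.6912, 0.3866, 0.6106, -1.7426], [0.0, 0.0, 0.0, 1.0]]}
wheel []
chuck [([193.0, 191.0, 40.0, 34.0], 0.93), ([230.0, 167.0, 41.0, 27.0], 0.79), ([167.0, 225.0, 44.0, 36.0], 0.68), ([147.0, 184.0, 37.0, 28.0], 0.63), ([361.0, 245.0, 33.0, 34.0], 0.43)]
chuck_slot [([229.0, 168.0, 37.0, 26.0], 0.89), ([144.0, 181.0, 35.0, 25.0], 0.82), ([192.0, 189.0, 42.0, 32.0], 0.79), ([168.0, 225.0, 41.0, 30.0], 0.77)]
cup [([361.0, 245.0, 29.0, 34.0], 0.93)]
bowl [([103.0, 205.0, 47.0, 33.0], 0.97), ([258.0, 227.0, 99.0, 81.0], 0.7)]
dish [([379.0, 302.0, 52.0, 42.0], 0.75)]
pot_lid [([451.0, 286.0, 36.0, 22.0], 0.71)]
top {'mtx': [[387.2207, 0.0, 277.8461], [0.0, 387.2207, 218.4149], [0.0, 0.0, 1.0]], 'extrinsics': [[-0.0015, -0.9995, -0.0301, 0.0576], [0.9874, -0.0062, 0.1584, -0.5091], [-0.1585, -0.0295, 0.9869, -1.0321], [0.0, 0.0, 0.0, 1.0]]}
wheel [([297.0, 200.0, 64.0, 83.0], 0.81)]
chuck [([440.0, 213.0, 40.0, 34.0], 0.75), ([382.0, 279.0, 40.0, 40.0], 0.65), ([375.0, 170.0, 38.0, 39.0], 0.63), ([388.0, 222.0, 41.0, 43.0], 0.58)]
chuck_slot [([389.0, 224.0, 37.0, 39.0], 0.97), ([383.0, 276.0, 41.0, 39.0], 0.84), ([376.0, 172.0, 37.0, 39.0], 0.78), ([440.0, 212.0, 40.0, 38.0], 0.75)]
cup [([207.0, 222.0, 26.0, 30.0], 0.75)]
bowl [([445.0, 155.0, 38.0, 36.0], 0.78)]
dish [([177.0, 174.0, 38.0, 39.0], 0.96)]
pot_lid [([135.0, 227.0, 22.0, 29.0], 0.72)]
{'mtx': [[293.7797, 0.0, 280.0312], [0.0, 293.7797, 212.0995], [0.0, 0.0, 1.0]], 'T_tool_cam': [[-0.0004, 0.9643, 0.2649, 0.0665], [1.0, 0.0007, -0.0011, -0.0], [-0.0012, 0.2649, -0.9643, -0.1245], [0.0, 0.0, 0.0, 1.0]]}
0.8 [1.79995257e+02 1.67336371e-03 1.55096621e+02]
```

```bash
python3 - <<'E'
import cv2,numpy as np
a=cv2.imread("pics/top0.png")[120:310,110:480]; b=cv2.imread("pics/scene0.png")[140:340,70:490]
cv2.imwrite("pics/tc.png",cv2.resize(a,(800,411),interpolation=cv2.INTER_CUBIC))
cv2.imwrite("pics/sc.png",cv2.resize(b,(800,381),interpolation=cv2.INTER_CUBIC))
E
```

```text
(no output)
```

View pics/tc.png

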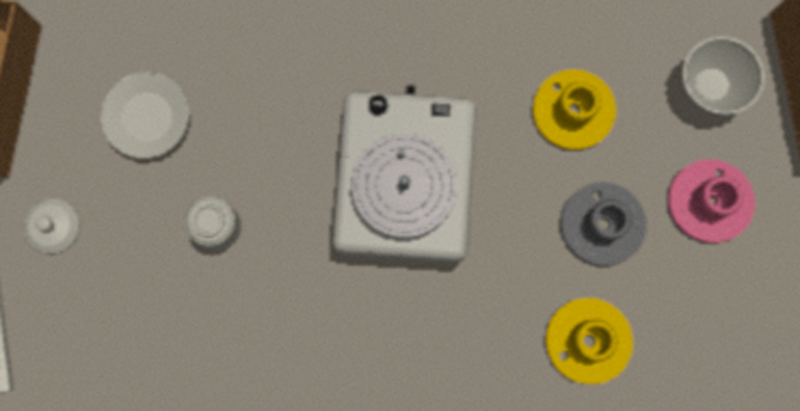

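View pics/sc.png

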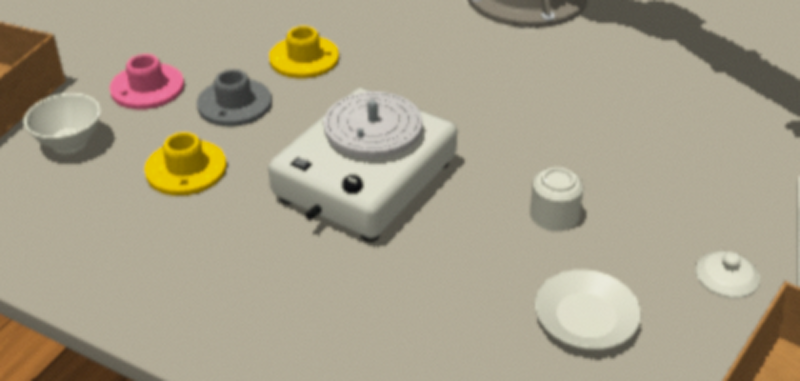

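Top image: the grey chuck is at (389,223). The yellow look-alikes are at (376,171) and (383,277), and the pink one is at (440,212). Only the grey one fits the description. The wheel is at (297,203) with its pin towards +x, and the cup is at (207,222). I'll confirm with wrist close-ups rectified to each object's plane.

```bash
cat > h.py <<'E'
from station import robot, fingers, vision, workorder, recognise
import cv2,numpy as np
from scipy.spatial.transform import Rotation as Ro
F=np.diag([1,-1,-1.])
def cam(name,pose=None):
    k=vision.calibration(name)
    if name!="wrist": E=np.array(k["extrinsics"])
    else:
        T=np.eye(4);T[:3,:3]=Ro.from_euler("xyz",pose[1],degrees=True).as_matrix();T[:3,3]=pose[0]
        E=np.linalg.inv(T@np.array(k["T_tool_cam"]))
    return np.array(k["mtx"])@F@E[:3]
def pix2w(P,uv,z):
    H=np.c_[P[:,0],P[:,1],P[:,2]*z+P[:,3]]
    w=np.linalg.solve(H,[*uv,1]);return w[:2]/w[2]
def ortho(P,im,c,z,half=.075,s=2500):
    # rectified view of plane z about c; image right=+x, down=+y
    H=np.c_[P[:,0],P[:,1],P[:,2]*z+P[:,3]]
    A=np.array([[1/s,0,c[0]-half],[0,1/s,c[1]-half],[0,0,1]])
    n=int(2*half*s)
    return cv2.warpPerspective(im,H@A,(n,n),flags=cv2.INTER_LINEAR|cv2.WARP_INVERSE_MAP)
def snap():
    p=(np.array(robot.current_tool_pos()),np.array(robot.current_eef_rot()))
    im=vision.grab_frame("wrist");return im,cam("wrist",p)
def down(yaw): return [180,0,yaw]
E
python3 - <<'E'
from h import *
P=cam("top")
g={"cup":((207,221),.05),"wheel":((296.5,205),.11),"chuck":((389,223),.03)}
tiles=[]
for n,(uv,z) in g.items():
    c=pix2w(P,uv,z);print(n,c)
    yaw=180
    h={"cup":.215,"wheel":.25,"chuck":.18}[n]
    robot.move_to([c[0],c[1],h],down(yaw)); robot.pause(.2)
    im,W=snap();np.savez(f"{n}.npz",im=im,P=W,c=c)
    print(robot.current_joint_positions()[6],robot.current_time_s())
    for l in ([n] if n!="chuck" else ["chuck","chuck_slot"]):print(l,[(np.round(d["rect"]).tolist(),round(d["p"],2)) for d in recognise(l,"wrist")][:3])
    zp={"cup":.063,"wheel":.102,"chuck":.010}[n]
    o=ortho(W,im,c,zp);tiles.append(cv2.resize(o,(400,400),interpolation=cv2.INTER_CUBIC)[::,::])
    tiles.append
o=np.hstack(tiles);o=cv2.resize(o,(798,266)) 
cv2.imwrite("pics/orth.png",np.vstack([np.hstack(tiles[:2]),])[:,:,::-1]);cv2.imwrite("pics/orthc.png",tiles[2][:,:,::-1])
E
```

```text
cup [0.50196266 0.25116525]
64.6427615322391 2.425
cup [([281.0, 195.0, 63.0, 70.0], 0.69)]
wheel [0.53338854 0.00490803]
91.83529220375189 3.7083
wheel [([281.0, 209.0, 163.0, 195.0], 0.79)]
chuck [ 0.49634039 -0.25239264]
123.5025901477026 5.0583
chuck [([273.0, 198.0, 105.0, 101.0], 0.98), ([142.0, 223.0, 111.0, 100.0], 0.94), ([303.0, 315.0, 93.0, 67.0], 0.94)]
chuck_slot [([141.0, 227.0, 111.0, 100.0], 0.93), ([303.0, 316.0, 96.0, 64.0], 0.88), ([275.0, 199.0, 110.0, 102.0], 0.7)]
```

View pics/orth.png

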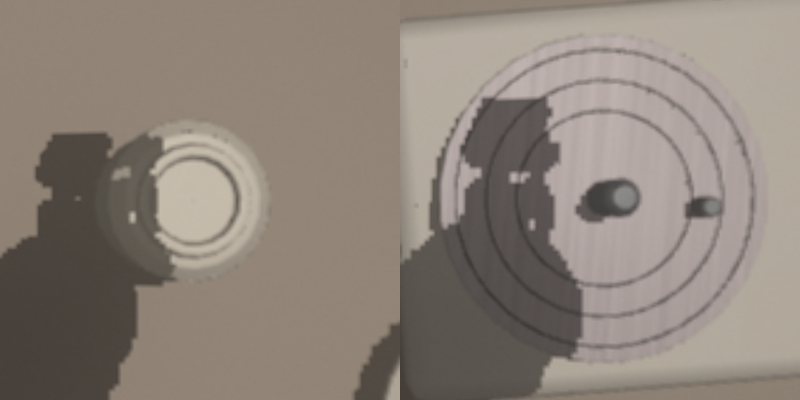

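View pics/orthc.png

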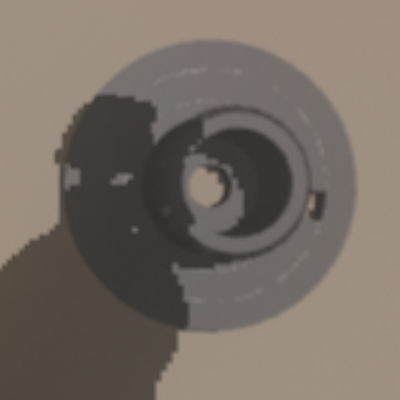

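The wrist views show:
- **Cup:** foot ring centred at tile (196,200).
- **Wheel:** pin top at tile (311,206), on the +x side. The platter is concentric at about (203,198).
- **Chuck:** grey flange centred at (208,186), radius 147 px = 55 mm, as given. The slot is at (317,206), so about +10° from +x.

Next I'll refine these numerically.

```bash
cat > m.py <<'E'
from h import *
def circ(n,z,r,tol=1.5,win=12):
    d=np.load(f"{n}.npz");o=ortho(d["P"],d["im"],d["c"],z,s=4000)
    g=cv2.cvtColor(o,cv2.COLOR_RGB2GRAY);g=cv2.GaussianBlur(g,(0,0),3).astype(float)
    gx,gy=cv2.Sobel(g,6,1,0),cv2.Sobel(g,6,0,1);
    t=np.linspace(0,2*np.pi,360,endpoint=False);best=[]
    # integrate |radial gradient|(clipped) round circle candidates
    for R in np.arange(r-tol,r+tol+.1,.5):
        k=R*4
        for cx in np.arange(-win,win+.1,.5):
            for cy in np.arange(-win,win+.1,.5):
                x=300+cx*4+k*np.cos(t);y=300+cy*4+k*np.sin(t)
                xi=np.clip(x.astype(int),0,599);yi=np.clip(y.astype(int),0,599)
                s=np.minimum(np.abs(gx[yi,xi]*np.cos(t)+gy[yi,xi]*np.sin(t)),25).mean()
                best.append((s,R,cx,cy))
    best.sort(reverse=True);b=np.average(np.array(best[:5]),axis=0)
    return b[1],d["c"]+b[2:]/1000,b[0]
if __name__=="__main__":
    for a in [("chuck",.010,55),("chuck",.048,23),("wheel",.09,65),("wheel",.12,4,1),("wheel",.102,3,.8,3),("cup",.063,21.5),("cup",.035,32)]:
        if a[1]==.102:
            d=np.load("wheel.npz");c0=d["c"].copy();np.savez("pin.npz",im=d["im"],P=d["P"],c=c0+[.0416,.0023]);a=("pin",)+a[1:]
        print(a,circ(*a))
E
python3 m.py
```

```text
('chuck', 0.01, 55) (np.float64(54.8), array([ 0.50004039, -0.25779264]), np.float64(20.622786389833347))
('chuck', 0.048, 23) (np.float64(21.5), array([ 0.50214039, -0.25439264]), np.float64(17.126423416007427))
('wheel', 0.09, 65) (np.float64(63.5), array([0.53298854, 0.00760803]), np.float64(13.099335791425778))
('wheel', 0.12, 4, 1) (np.float64(3.7), array([0.53718854, 0.00400803]), np.float64(24.377944474431956))
('pin', 0.102, 3, 0.8, 3) (np.float64(3.7), array([0.57638854, 0.00750803]), np.float64(22.375449227197954))
('cup', 0.063, 21.5) (np.float64(20.0), array([0.50436266, 0.25326525]), np.float64(18.2739694778011))
('cup', 0.035, 32) (np.float64(30.9), array([0.49336266, 0.25376525]), np.float64(12.883279994390865))
```

The spindle tip (0.5372, 0.0040) and pin (0.5764, 0.0075) are 39 mm apart, against 38 mm given, so the pin is at about +5°. The platter rim fit locked onto the wrong edge and I'm rejecting it. The chuck is at (0.5000, -0.2578) with its slot at about 10.5°. Now I'll grasp it, centring with two squeezes 90° apart.

```bash
python3 - <<'E'
from h import *
c=[.5000,-.2578];a=10.5;zg=.034
f=lambda:np.round(robot.current_contact_force(),2)
robot.move_to([*c,.12],down(a+90))
print(robot.line_to([*c,zg],velocity=.12,f_stop=6),f())
fingers.gripper_to(0.0,25);print("gap1",robot.current_finger_gap(),f())
fingers.gripper_to(1.0)
robot.line_to([*c,zg],down(a+180),velocity=.05)
fingers.gripper_to(0.0,60);print("gap2",robot.current_finger_gap(),f(),robot.current_gripper_force())
print(robot.current_tool_pos(),robot.current_eef_rot())
robot.line_to([*c,.21],velocity=.15);robot.pause(.2);print(robot.current_finger_gap(),f(),np.round(robot.current_torque(),3),robot.current_time_s())
E
```

```text
False [ 0.91 -0.79  0.31]
gap1 0.5946470567804106 [-0.95  0.66  5.91]
gap2 0.5795953272411231 [-1.72 -1.17  2.38] 62.17448076233268
[ 0.50023464 -0.25810553  0.03451601] [-1.79963619e+02  2.98476430e-02 -1.69508172e+02]
0.5855092112828135 [ 0.03  0.3  -3.49] [0.053 0.036 0.019] 11.675
```

```bash
cat >> h.py <<'E'
def st(t=""):
    robot.pause(.1)
    print(t,np.round(robot.current_tool_pos(),4),"F",np.round(robot.current_contact_force(),1),"M",np.round(robot.current_torque(),2),"gap",round(robot.current_finger_gap(),3),"t",round(robot.current_time_s(),2))
E
python3 - <<'E'
from h import *
S=[.5372,.0040];yaw=185.0;zg=.0345
robot.move_to([*S,.21],down(yaw));robot.line_to([*S,.122+zg],velocity=.1);st("above")
r=robot.line_to([*S,.104+zg],velocity=.02,f_stop=4);st(f"desc {r}")
E
```

```text
above [0.5381 0.0038 0.1575] F [ 0.1  1.2 -2.2] M [ 0.02 -0.04 -0.02] gap 0.584 t 13.49
desc False [0.5374 0.004  0.1387] F [-0.3 -0.3 -3.2] M [-0.01 -0.01 -0.02] gap 0.583 t 14.64
```

```bash
python3 - <<'E'
from h import *
S=[.5372,.0040];yaw=185.0;zg=.0345
r=robot.line_to([*S,.0885+zg],velocity=.015,f_stop=5);st(f"desc {r}")
E
```

```text
desc True [0.537  0.004  0.1245] F [-0.2  0.5  5.2] M [-0.15  0.   -0.05] gap 0.582 t 15.61
```

Underside at 0.0900 = platter height, with the bore and slot both taken on the first lowering (resting on the pin would read 0.102). I'll release and check by eye.

```bash
python3 - <<'E'
from h import *
fingers.gripper_to(1.0);st("open")
p=robot.current_tool_pos()
robot.line_to([p[0],p[1],.25],velocity=.15);robot.pause(.2)
im,W=snap();np.savez("seat.npz",im=im,P=W,c=[.537,.004]);
a=cv2.resize(ortho(W,im,[.537,.004],.100),(400,400));robot.move_to([.501,.252,.215],down(180));robot.pause(.2)
im,W=snap();np.savez("cup.npz",im=im,P=W,c=[.501,.252]);b=cv2.resize(ortho(W,im,[.501,.252],.063),(400,400))
cv2.imwrite("pics/seat.png",np.hstack([a,b])[:,:,::-1]);st()
from m import circ
print(circ("seat",.1,55),circ("cup",.063,21.5,.5,6))
E
```

```text
open [0.5351 0.0041 0.1226] F [ 1.3 -0.3  1.1] M [0.06 0.05 0.  ] gap 1.0 t 16.16
 [0.5015 0.251  0.2152] F [-0.7 -0.1  0.5] M [0.04 0.05 0.02] gap 1.005 t 18.75
(np.float64(55.9), array([0.536, 0.004]), np.float64(22.32460297794903)) (np.float64(21.0), array([0.5048, 0.2521]), np.float64(17.25230389983414))
```

View pics/seat.png

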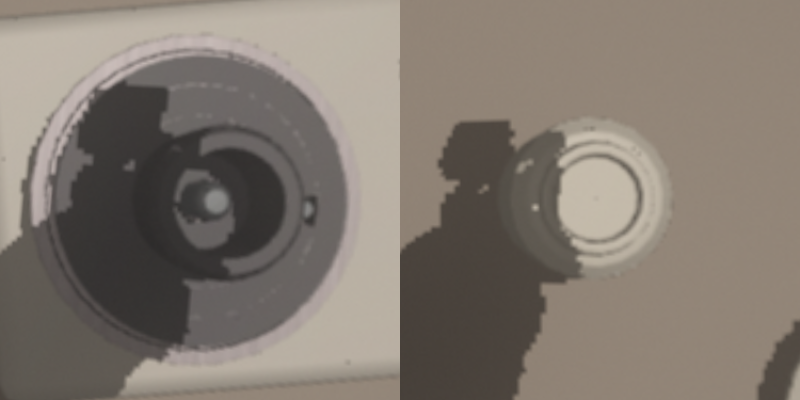

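The chuck is home: the spindle is up through the bore, the pin shows in the slot at (309,208), and the flange is 147 px in radius and concentric with the platter. The cup's foot is centred at (597,200), which gives (0.500, 0.252). Now the cup.

```bash
python3 - <<'E'
from h import *
c=[.500,.252];zg=.037
robot.move_to([*c,.15],down(90))
print(robot.line_to([*c,zg],velocity=.1,f_stop=6));st("at")
fingers.gripper_to(0.0,20);st("sq1");fingers.gripper_to(1.0)
robot.line_to([*c,zg],down(180),velocity=.05)
fingers.gripper_to(0.0,35);st("sq2");z0=robot.current_tool_pos()[2]
robot.line_to([*c,.25],velocity=.15);st("lift")
S=[.5368,.0040]
robot.move_to([*S,.25],down(180));robot.line_to([*S,z0+.144],velocity=.1);st("above")
r=robot.line_to([*S,z0+.118],velocity=.02,f_stop=3);st(f"desc {r} z0={z0:.4f}")
E
```

```text
False
at [0.5006 0.2523 0.0378] F [ 0.1 -0.8 -0.5] M [-0.01 -0.   -0.02] gap 0.998 t 21.45
sq1 [0.5002 0.2522 0.0376] F [-0.8  0.   4.2] M [-0.15  0.25 -0.03] gap 0.732 t 21.89
sq2 [0.5003 0.252  0.0373] F [0.7 0.1 1.1] M [-0.11 -0.02  0.01] gap 0.728 t 24.41
lift [0.4995 0.2517 0.2489] F [ 0.1 -1.1 -1.8] M [ 0.03  0.05 -0.04] gap 0.725 t 26.07
above [0.5376 0.0041 0.1823] F [ 0.7  1.  -2. ] M [-0.01  0.05 -0.01] gap 0.73 t 27.99
desc False z0=0.0373 [0.5369 0.004  0.1554] F [-0.3  0.5 -1.8] M [-0.04 -0.    0.02] gap 0.73 t 29.54
```

```bash
python3 - <<'E'
from h import *
S=[.5368,.0040]
r=robot.line_to([*S,.0373+.0985],velocity=.015,f_stop=4);st(f"desc {r}")
E
```

```text
desc True [0.5367 0.004  0.1372] F [0.1 0.3 6.4] M [-0.08 -0.03 -0.  ] gap 0.726 t 30.74
```

Rim at 0.100, which is the flange top. Release and look.

```bash
python3 - <<'E'
from h import *
fingers.gripper_to(1.0);p=robot.current_tool_pos()
robot.line_to([p[0],p[1],.27],velocity=.15)
robot.move_to([.45,.30,.30],down(180));robot.pause(.5);st()
a=vision.grab_frame("scene")[140:340,70:490];b=vision.grab_frame("top")[120:310,110:480]
cv2.imwrite("pics/end.png",np.vstack([cv2.resize(a[30:150,90:330],(600,300),interpolation=2),cv2.resize(b,(600,300))])[:,:,::-1])
E
```

```text
[0.45 0.3  0.3 ] F [-0.2  0.1 -1.1] M [-0.08 -0.06 -0.02] gap 0.995 t 33.94
```

View pics/end.png

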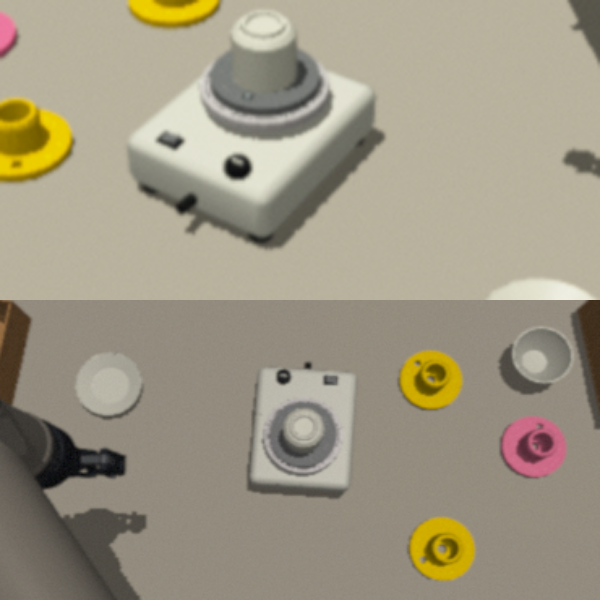

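The cup sits upright at (264,50) with its rim flat on the grey flange, and the flange is flush on the platter. The look-alikes, bowl and dish are where they were. The pot lid is hidden behind the arm, which never went near it.

```bash
python3 -c "
from station import workorder
print(workorder.close_job())"
```

```text
the job is handed in; nothing more can be done
None
```

The job is handed in, at about 34 s of the 72 s allowed: the grey chuck is home on the spindle and drive pin with its flange flush, the cup's rim rests flat on the flange, and no other crockery was moved.

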